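# Take the clamp dog out of the tube-test rail

## Task

On the lab desk an orange clamp dog sits in the T-slot of an aluminium rail. Flip the red catch lever right up by swinging its handle away from the rail, and leave it up; slide the dog along the slot, under where the lever was, into the open bay before the black end stop, lift it out there, and set it down gently (not dropped) upright on its foot in the grey tray, then let go. Do not disturb the clear cup and the two measuring tubes.

Things in the scene. Friction and masses are not known exactly. Their poses are not given: they have to be found in the camera images.
- rail: Fixed aluminium T-slot rail, 360 x 72 mm, 46 mm high over its blue lips. Origin: on the table under the slot's centre line; x runs along the slot towards the open bay, y across, z up. It spans x -175 to +185 mm. A black block, 56 mm high, closes the slot from x -175 to -100. The grey head with the lever stands at the -y side: x 0 to 40, y -46 to -70, up to 74 mm high.
- slot_floor (a point): Point on the slot's floor above the rail's origin, 24 mm over the table. Cavity 40 mm wide, 12 mm high (z 24 to 36 mm over the table), roofed by two blue lips (z 36 to 46) with a 16 mm throat between them. The dog's foot cannot rise past the lips; beyond their end the slot is an open bay.
- stop_zone (a point): On the slot's floor, rail x +139 mm: middle of the range for the bay's black end stop (top at z 46). Lips and stop were clamped together at a place that is NOT measured: the stop's face is at rail x +119 to +159 mm, the lips end 84 mm before it. So the bay is 84 mm long, 40 mm wide. Find it by feel (slide until the dog bumps the stop) or by sight.
- pivot (a point): The lever's hinge axis: rail frame x +20, y -58, z 62 mm; the axis runs along the rail's x.
- lever (a joint): Angle of the red catch lever, rad. 0: its bar (75 mm long, 12 mm thick) lies level across the slot and blocks the dog; its handle stands straight up. Grows to 1.6 as the handle swings outward (to the rail's -y) and down, raising the bar. Stiff (0.1 N m, about 2 N at the handle), stays where left. Right up: above 1.3. Starts at 0 to 0.12.
- handle (a point): Point on the lever's handle 60 mm from the pivot; z along the handle away from the pivot. The handle is 14 mm (along the rail) by 12 mm thick, 80 mm long, with a 20 mm black ball centred 84 mm from the pivot.
- dog_grip (a point): Centre of the orange dog's grip fin: 14 mm thick along x, 36 wide along y, 60 tall. x points to the bay at the start, z up. The dog is 70 mm long, 44 wide, 104 high, about 0.3 kg; this point is 74 mm above its underside, mid-length. Below the fin: a body 70 x 44 mm, its top 44 mm above the underside, with a rubber strip at the front up to 52 mm.
- dog_foot (a point): Centre of the underside of the dog's steel foot, 74 mm below dog_grip. The foot is 70 x 36 x 9 mm; a neck 12 mm wide, 60 mm long joins it to the body, which begins 24 mm up. In the slot the dog has about 3 mm of play up and 2 mm to each side.
- tray: Fixed grey open tray 170 x 150 x 30 mm, walls and floor 5 mm thick; origin under its centre, x along the 170 mm side. It is to the left or the right beyond the rail.
- cup_mid (a point): Middle of the clear plastic cup, 80 mm across, 95 mm high, standing loose. Leave alone.
- long_tube_mid (a point): Middle of the long clear measuring tube with black square ends, 250 x 40 x 40 mm, lying along its x. Leave alone.
- short_tube_mid (a point): Middle of the short clear measuring tube with black square ends, 140 x 34 x 34 mm, lying along its x. Leave alone.
Things that resemble listed ones, but are neither listed nor needed, are in the scene too. What is shaped like the part that bears dog_grip but blue or green is not meant. Several things look just like the tray: the one meant starts farthest from the robot's base.

How it is judged:
By the outcome, as a careful person would: the job done as asked, in the order asked, and still so for the second after the job is handed in, with the robot touching nothing.
It also fails if it takes over 53 s, if anything falls off the work surface, if the arm or the gripper's body presses on something with over 40 N, if the wrist force passes 120 N, or if a joint passes its speed limit or range.

## Robot

A 6-joint arm with a two-finger parallel gripper is mounted at the origin on the work surface. World frame = base frame: x ahead of the robot, y to its left, z up, the work surface at z = 0. Lengths are in m, angles in rad, forces in N, time in s.
With the tool pointing down it reaches from about 0.35 to 0.875 m from the base axis. Payload 4.2 kg.
Tool frame: the origin (TCP) lies midway between the tips of the shut fingers; the grasp point (between the pads) lies hold_point_z behind it (hold_point_z is the distance from the TCP to the grasp point, in m); z points along the fingers, y is the line along which they close (so a half turn about z gives the same grasp; the last joint's range is limited). The gripper opens to 85 mm and grips with 20 to 120 N. Pads are 22 mm wide; open, the fingers measure 114 mm over their backs; the gripper's body (76 mm by 85 mm) begins 54 mm behind the grasp point. The pads swing forward as they close: fully open they stand 13 mm farther back than shut.
Start: joints at [1.364, 0.385, 0.008, 0, -1.194, -0.259], TCP at [0.281, 0.558, 0.231] pointing down, gripper open.
Joint ranges: [-3.14, 3.14], [-1.21, 2.06], [-1.07, 1.41], [-3.16, 2.05], [-2.99, -0.16], [-3.1, 3.1]. Speed limits (rad/s): [2.79, 2.79, 3.14, 3.14, 3.14, 3.14].

## Interface

Orientations are given as a unit quaternion [w, x, y, z].
In Python, from workcell import * gives the robot as it stands.
- The arm moves only by the tool jog_arm, never from a script. Its argument "increments" is a list of rows, each a list of 5 numbers: the shift along the tool's x, y, z in mm, then the turn about the tool's z in degrees, then the closure in counts, from 0 (fully open) to 255 (shut). A call has 1 to 8 rows; each row shifts and turns the commanded pose from where the row before left it, along the tool's axes as they then stand; what a row does not reach is not made up. A row lasts 1/8 s, in which the tool goes at most 62.5 mm and 10.7 degrees, less where a joint would pass 70% of its speed; a pose out of reach is approached as far as the arm can. A call with a gripper value outside its range is refused whole. The fingers move at their own pace and stop on an object; "newtons" is the grip in N (left out, the last holds). Time passes only in rows, so rows that do not move let the fingers close. It gives the time, the measured TCP pose, the force, the opening and the grip force at its end, in the units of the state.
- get_obs(): the state, without advancing time (a new reading comes with each control period).
- get_image(name): name is "scene" or "top"; returns the picture (400x640x3 uint8, blue, green, red); there is no depth.
- camera_params(name): a dict with "intrinsics" (3x3 intrinsics, pixels), "xyz" and "attitude" of the camera in the world. Camera axes: x right, y down, z forward; pixel columns grow to the right and rows downward; lengths in m; the calibration is good to about 2 mm. A picture is of the moment at which its call begins. camera_params takes no time and is no camera call.
- sign_off(): hands the job in; it is judged then, once.
Trained networks look in the newest picture that a camera, given by its name, has taken for a name from the list of things; names that differ only in an ending like _2 or _b are one class to them, and where a whole thing is asked for, a point or a joint stands for the part that bears it (a point fixed in the world has none). Each returns a list of dicts, best first, with "score" (0 to 1); they miss things now and then, are a little off and sometimes report something else, mostly with a low value. They report only what shows in the picture. A call takes as long as a camera call. They do not tell look-alikes from the thing itself.
- look_for(camera, label): "extent" ([left, top, right, bottom] in pixels, round what is visible of it).
- regions_of(camera, label): "mask" (400x640 bool, what is visible of it) and "extent" ([left, top, right, bottom] in pixels, round what is visible of it).
The state is a dict: "time_s": time; "q": joint angles; "qd": joint speeds; "effort": joint torques, N m; "eef_pos": TCP position; "tool_rot": TCP orientation; "ft_force": force on the tool from outside, world axes, zero at the start; "ft_torque": the same for the moment, N m; "width": finger opening in m; "grasp_force": force on a finger pad.
Only numpy, scipy, OpenCV 4.12 (cv2) and the standard library are available. Lean on these libraries where they do the work, as an engineer would, in place of code of your own. Each camera call takes 0.05 s, during which the arm holds its last target. There are 200 camera calls.

## Working session

There is one attempt and no reset: what is moved stays moved. The work goes in short steps, Python scripts to look and compute and a tool call to move; the robot and the scene stay as the last step left them, time stands still between calls to the robot, and variables do not carry over. Pictures are saved under pics/ and viewed, at most 10 in all, crops included, and the job is handed in when it is done.

Besides the shell and the picture viewer there is one more tool, called after "Request:" as a command line: name --pt "numbers of a row" for each row, then --argument value for the rest. jog_arm: Moves the arm, as the interface text tells. Its arguments: {"type":"object","properties":{"increments":{"type":"array"},"newtons":{"type":"number"}},"required":["increments"]}

```bash
mkdir -p pics; ls; python3 - <<'E'
from workcell import *
import cv2
for n in ("scene","top"):
    im=get_image(n); cv2.imwrite(f"pics/{n}0.png",im)
    p=camera_params(n); print(n,p)
    for l in ("rail","lever","handle","dog_grip","tray","cup_mid","long_tube_mid","short_tube_mid"):
        print(l,[(round(d["score"],2),[int(v) for v in d["extent"]]) for d in look_for(n,l)])
o=get_obs();print(o)
try: print(hold_point_z)
except Exception as e: print(e)
E
```

```text
pics
scene {'intrinsics': array([[368.75149631,   0.        , 317.99615012],
       [  0.        , 368.75149631, 197.45480578],
       [  0.        ,   0.        ,   1.        ]]), 'xyz': array([ 1.05490093, -0.00241576,  0.87808432]), 'attitude': array([-0.19894046,  0.66250966,  0.69329614, -0.20209924])}
rail [(0.91, [268, 173, 401, 227])]
lever [(0.73, [340, 184, 346, 213])]
handle [(0.68, [335, 183, 347, 218]), (0.48, [268, 272, 374, 301])]
dog_grip [(0.73, [308, 171, 334, 198]), (0.66, [350, 142, 369, 174]), (0.58, [297, 141, 323, 175]), (0.55, [268, 172, 403, 224])]
tray [(0.82, [404, 199, 469, 275]), (0.79, [398, 126, 459, 182]), (0.64, [180, 148, 213, 194]), (0.6, [306, 167, 333, 198])]
cup_mid [(0.64, [176, 199, 220, 248])]
long_tube_mid [(0.67, [267, 270, 372, 302])]
short_tube_mid [(0.8, [180, 147, 214, 194])]
top {'intrinsics': array([[381.74979814,   0.        , 317.39395783],
       [  0.        , 381.74979814, 197.70238573],
       [  0.        ,   0.        ,   1.        ]]), 'xyz': array([ 0.40629284, -0.03370226,  1.22027605]), 'attitude': array([-0.04502237,  0.71
[... 428 characters left out ...]
4, 351, 236])]
{'time_s': 0.9, 'q': array([ 1.36361499e+00,  3.84648954e-01,  7.88550779e-03,  3.77903708e-05,
       -1.19400584e+00, -2.58584370e-01]), 'qd': array([ 0.00028067,  0.00223979,  0.00010087, -0.00022949,  0.00144266,
        0.0011134 ]), 'effort': array([-9.17479520e-05, -3.92076910e+01,  1.88619053e+01,  4.19068024e+00,
       -2.81264038e-04, -7.41697136e-06]), 'eef_pos': array([0.28067715, 0.55840056, 0.23134285]), 'tool_rot': array([-1.39689988e-05,  9.73006729e-01, -2.30776744e-01,  1.72164893e-05]), 'ft_force': array([-0.59958127,  0.06496856,  0.10904711]), 'ft_torque': array([0.02078072, 0.04047093, 0.01801433]), 'grasp_force': 0.0, 'width': 0.0857030689069433}
0.0187
```

View pics/scene0.png

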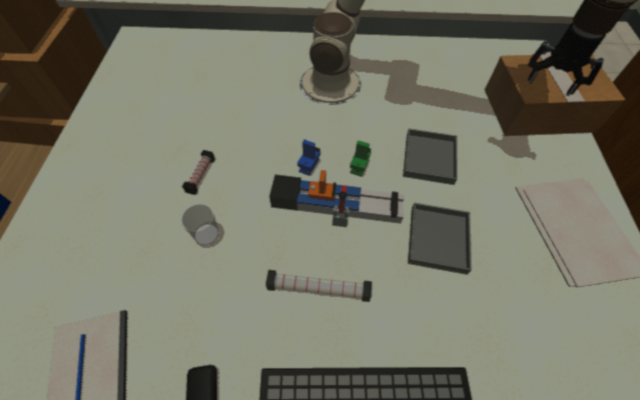

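View pics/top0.png

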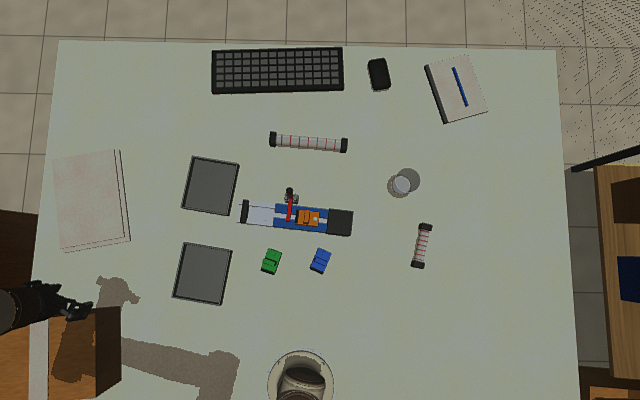

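In the top picture the orange dog is at (308,217), the lever at (290,203), the black block at (340,222) and the end stop at (244,212). Blue (320,260) and green (271,261) are decoys. There are two trays, at (210,185) and (202,273). The first is farther from the base at (300,380), so it's the one meant. I'll confirm with enlarged crops.

```bash
cat > h.py <<'E'
import numpy as np, cv2
from scipy.spatial.transform import Rotation as R
from workcell import *
def cam(n):
    p=camera_params(n); w,x,y,z=p["attitude"]
    return p["intrinsics"],np.array(p["xyz"]),R.from_quat([x,y,z,w]).as_matrix()
def proj(n,P):
    K,t,A=cam(n); c=(np.atleast_2d(P)-t)@A; u=c@K.T; return u[:,:2]/u[:,2:]
def ray(n,uv,z):
    K,t,A=cam(n); d=A@np.linalg.solve(K,[uv[0],uv[1],1]); return t+d*(z-t[2])/d[2]
E
python3 - <<'E'
from h import *
t=cv2.imread("pics/top0.png");s=cv2.imread("pics/scene0.png")
a=cv2.resize(t[150:250,170:360],None,fx=4,fy=4,interpolation=cv2.INTER_CUBIC)
cv2.imwrite("pics/c1.png",a)
b=cv2.resize(s[160:290,262:482],None,fx=3.6,fy=3.6,interpolation=cv2.INTER_CUBIC)
cv2.imwrite("pics/c2.png",b)
for n,uv in(("top",(210,185)),("top",(202,273)),("scene",(440,238)),("scene",(430,157))): print(n,ray(n,uv,0.005).round(3))
E
```

```text
top [0.606 0.306 0.005]
top [0.327 0.315 0.005]
scene [0.601 0.308 0.005]
scene [0.326 0.315 0.005]
```

View pics/c1.png

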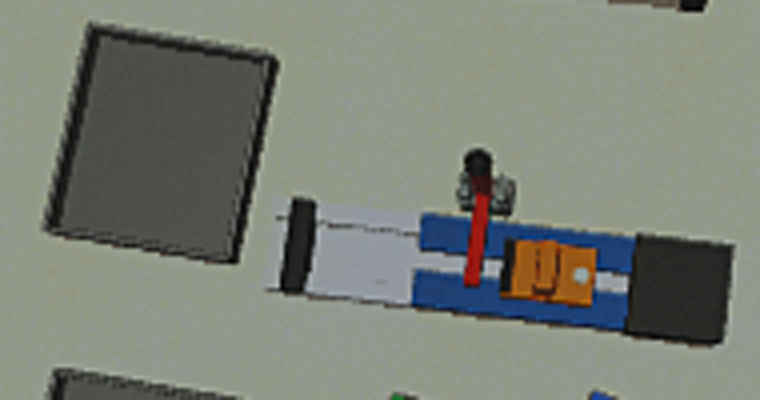

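View pics/c2.png

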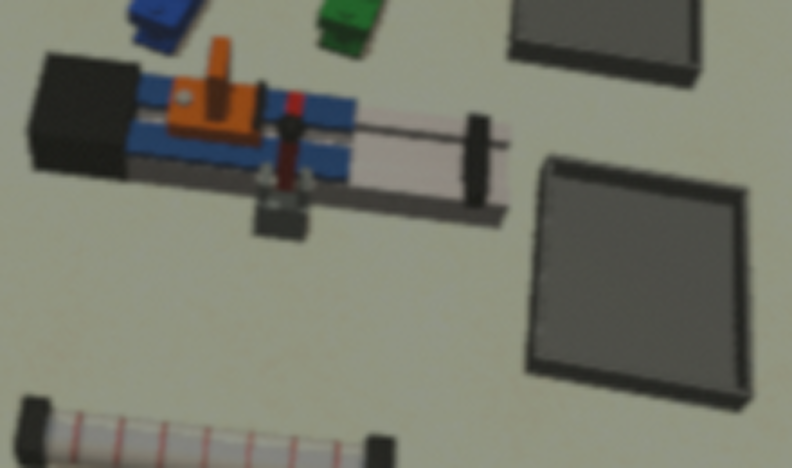

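The crops show the orange dog in the slot at top crop (548,272), with its dark rubber strip on the bay side. The red lever at (478,235) lies across the slot and its handle ball is at (478,160). The lips end at x≈416, the stop face is at ≈308, and the grey tray above left is centred at (160,142), far from the base. Next I'll fit the poses from these pixels.

```bash
cat > fit.py <<'E'
from h import *
from scipy.optimize import least_squares
T=lambda p:((p[0]+.5)/4-.5+170,(p[1]+.5)/4-.5+150)
S=lambda p:((p[0]+.5)/3.6-.5+262,(p[1]+.5)/3.6-.5+160)
# cam,pixel,rail pt fn(stop, dogx, lever)
obs=[("top",(721,344),lambda s:(-.175,.036,.056)),("top",(734,245),lambda s:(-.175,-.036,.056)),
("top",(636,234),lambda s:(-.1,-.036,.056)),("top",(627,335),lambda s:(-.1,.036,.056)),
("scene",(48,52),lambda s:(-.175,.036,.056)),("scene",(140,64),lambda s:(-.1,.036,.056)),
("top",(421,213),lambda s:(s-.084,-.036,.046)),("top",(412,305),lambda s:(s-.084,.036,.046)),
("scene",(357,99),lambda s:(s-.084,.036,.046)),("scene",(350,182),lambda s:(s-.084,-.036,.046)),
]
def P(v,r):
    c,s=np.cos(v[2]),np.sin(v[2]); r=np.array(r); return np.array([v[0]+c*r[0]-s*r[1],v[1]+s*r[0]+c*r[1],r[2]])
def res(v): return np.concatenate([proj(n,P(v,f(v[3])))[0]-np.array((T if n=="top" else S)(p)) for n,p,f in obs])
r=least_squares(res,[.5,.1,1.5,.139],loss="soft_l1"); v=r.x
if __name__=="__main__":
    print(v,np.degrees(v[2])); print(res(v).reshape(-1,2).round(1))
    inv=lambda w:(np.cos(v[2])*(w[0]-v[0])+np.sin(v[2])*(w[1]-v[1]),-np.sin(v[2])*(w[0]-v[0])+np.cos(v[2])*(w[1]-v[1]))
    for nm,n,p,z in (("fin","top",(546,271),.128),("fin","scene",(220,38),.128),("ball","top",(478,162),.146),("ball","scene",(290,128),.146),
      ("stopface","top",(314,200),.046),("stopface","top",(304,294),.046)):
        w=ray(n,(T if n=="top" else S)(p),z); print(nm,n,w.round(4),np.round(inv(w),4))
    print("handle60",P(v,(.02,-.058,.122)),"bay",P(v,(v[3]-.042,0,0)))
    c=[ray("top",T(p),.03) for p in((90,25),(278,60),(238,263),(45,233))]; c=np.array(c); print("tray",c.round(3),c.mean(0),np.linalg.norm(c-np.roll(c,1,0),axis=1))
E
python3 fit.py
```

```text
[0.50511323 0.02746499 1.46741319 0.15031283] 84.07658280712917
[[ 0.5 -0.5]
 [-0.2  0.8]
 [ 0.   0.6]
 [-0.5 -1.3]
 [-0.7  0. ]
 [ 0.5  0. ]
 [ 0.3 -0.3]
 [-0.6 -0.2]
 [ 0.1 -0.1]
 [-0.2 -0.9]]
fin top [ 0.4967 -0.0089  0.128 ] [-0.037   0.0046]
fin scene [ 0.4857 -0.0087  0.128 ] [-0.038   0.0155]
ball top [0.572  0.0408 0.146 ] [ 0.0201 -0.0652]
ball scene [0.5715 0.0403 0.146 ] [ 0.0196 -0.0647]
stopface top [0.5553 0.1738 0.046 ] [ 0.1507 -0.0348]
stopface top [0.4824 0.1784 0.046 ] [0.1477 0.0382]
handle60 [0.56486753 0.04137266 0.122     ] bay [0.51629101 0.13519951 0.        ]
tray [[0.694 0.361 0.03 ]
 [0.669 0.21  0.03 ]
 [0.507 0.234 0.03 ]
 [0.527 0.385 0.03 ]] [0.59931631 0.29736142 0.03      ] [0.16884699 0.15283552 0.16396412 0.15306125]
```

Request:
jog_arm --pt "0 0 0 -10.4 255" --pt "0 0 0 -10.4 255" --pt "30 47 0 0 255" --pt "30 47 0 0 255" --pt "30 47 0 0 255" --pt "30 47 0 0 255" --pt "30 47 0 0 255" --pt "30 47 0 0 255" --newtons 40

```text
time_s: 1.9
eef_pos: [0.4314, 0.2579, 0.2317]
tool_rot: [-0.0, 0.999, -0.051, 0.0]
ft_force: [0.5, 0.5, -0.5]
width: -0.0001
grasp_force: 0.0
```

```bash
cat > st.py <<'E'
from h import *
V=(.5051,.0275,1.4674)
def st():
    o=get_obs(); p=o["eef_pos"]; d=p[:2]-V[:2]; c,s=np.cos(V[2]),np.sin(V[2])
    w,x,y,z=o["tool_rot"]; X=R.from_quat([x,y,z,w]).as_matrix()[:,1]
    print("t",round(o["time_s"],2),"rail mm",np.round([1e3*(c*d[0]+s*d[1]),1e3*(-s*d[0]+c*d[1]),1e3*p[2]],1),"ydir err deg",round(np.degrees(np.arctan2(X[1],X[0])-V[2])%360-180,2),"F",o["ft_force"].round(1),"w",round(o["width"],4),round(o["grasp_force"],1))
if __name__=="__main__": st()
E
python3 st.py
```

```text
t 1.9 rail mm [221.5  97.1 231.7] ydir err deg 0.06 F [ 0.5  0.5 -0.5] w -0.0001 0.0
```

Request:
jog_arm --pt "30 48 0 0 255" --pt "30 48 0 0 255" --pt "30 48 0 0 255" --pt "30 48 0 0 255" --pt "7 10 30 0 255" --pt "0 0 43 0 255" --pt "0 0 43 0 255" --pt "0 0 0 0 255"

```text
time_s: 2.9
eef_pos: [0.5342, 0.0446, 0.1125]
tool_rot: [0.001, 0.999, -0.052, -0.004]
ft_force: [-0.9, 0.7, 0.1]
width: 0.0001
grasp_force: 0.0
```

```bash
python3 st.py
```

```text
t 2.9 rail mm [ 20.  -27.2 112.5] ydir err deg 0.0 F [-0.9  0.7  0.1] w 0.0001 0.0
```

Request:
jog_arm --pt "19 0 -3 0 255" --pt "17 0 1 0 255" --pt "15 0 7 0 255" --pt "12 0 11 0 255" --pt "7 0 12 0 255" --pt "4 0 13 0 255" --pt "1 0 3 0 255" --pt "0 0 0 0 255"

```text
time_s: 3.9
eef_pos: [0.61, 0.0376, 0.0704]
tool_rot: [0.0, 0.999, -0.051, -0.001]
ft_force: [-0.5, -0.7, -0.8]
width: 0.0001
grasp_force: 0.0
```

```bash
python3 st.py
```

```text
t 3.9 rail mm [  20.9 -103.3   70.4] ydir err deg 0.03 F [-0.5 -0.7 -0.8] w 0.0001 0.0
```

Request:
jog_arm --pt "0 0 -55 0 255" --pt "0 0 -55 0 255" --pt "0 0 -40 0 0" --pt "-40 20 0 0 0" --pt "-40 20 0 0 0" --pt "-23 18 0 0 0" --pt "0 0 0 0 0"

```text
time_s: 4.78
eef_pos: [0.5003, -0.0102, 0.2218]
tool_rot: [-0.0, 0.999, -0.052, -0.0]
ft_force: [0.0, -0.8, 1.0]
width: 0.0854
grasp_force: 0.0
```

```bash
python3 st.py; python3 - <<'E'
from h import *
s=get_image("scene"); t=get_image("top")
a=cv2.resize(s[150:250,262:422],None,fx=5,fy=5,interpolation=cv2.INTER_CUBIC)
cv2.imwrite("pics/c3.png",a)
E
```

```text
t 4.78 rail mm [-38.    0.9 221.8] ydir err deg -0.01 F [ 0.  -0.8  1. ] w 0.0854 0.0
```

View pics/c3.png

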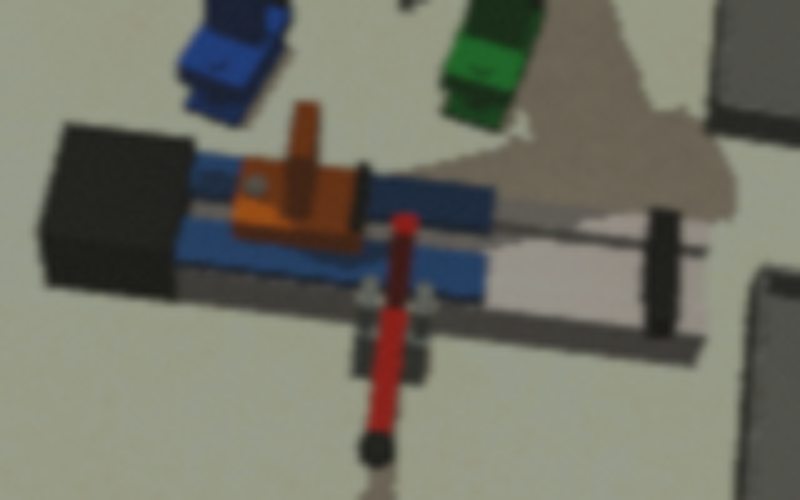

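The lever handle now lies outward, with its ball at crop (377,448), and the bar stands up with its tip at (406,222). The orange dog is in place, fin top at (308,104).

```bash
python3 - <<'E'
from h import *
from fit import P,v
px=lambda p:np.array(((p[0]+.5)/5-.5+262,(p[1]+.5)/5-.5+150))
inv=lambda w:np.round([np.cos(v[2])*(w[0]-v[0])+np.sin(v[2])*(w[1]-v[1]),-np.sin(v[2])*(w[0]-v[0])+np.cos(v[2])*(w[1]-v[1])],4)
print("ball",px((377,448)),"bar",px((406,222)))
for th in(1.3,1.4,1.5,1.6):
    print(th,proj("scene",P(v,(.02,-.058-.084*np.sin(th),.062+.084*np.cos(th)))),proj("scene",P(v,(.02,-.058+.075*np.cos(th),.062+.075*np.sin(th)))))
print("fintop centre", inv(ray("scene",px((308,104)),.128)))
t=cv2.imread("pics/scene0.png")
E
```

```text
ball [337.  239.2] bar [342.8 194. ]
1.3 [[337.35315131 234.72471331]] [[343.27795991 188.80919007]]
1.4 [[337.0878271  236.94664863]] [[342.99416983 190.88927783]]
1.5 [[336.86309025 238.86410152]] [[342.68153788 193.20703307]]
1.6 [[336.68069473 240.46121846]] [[342.34335512 195.73844056]]
fintop centre [-0.0368  0.0151]
```

Request:
jog_arm --pt "1 -1 55 0 0" --pt "0 0 50 0 0" --pt "0 0 33 0 0" --pt "0 0 0 0 255" --pt "0 0 0 0 255" --pt "0 0 0 0 255" --pt "0 0 0 0 255" --pt "0 0 0 0 255" --newtons 40

```text
time_s: 5.88
eef_pos: [0.5041, -0.0084, 0.0842]
tool_rot: [-0.0, 0.999, -0.051, 0.001]
ft_force: [-0.0, 0.3, 1.9]
width: 0.0136
grasp_force: 43.8
```

```bash
python3 st.py
```

```text
t 5.88 rail mm [-35.8  -2.7  84.2] ydir err deg 0.04 F [-0.   0.3  1.9] w 0.0136 43.8
```

Request:
jog_arm --pt "-2 0 -1.5 0 255" --pt "0 -10 0 0 255" --pt "0 -15 0 0 255" --pt "0 -15 0 0 255" --pt "0 -15 0 0 255" --pt "0 -15 0 0 255" --pt "0 0 0 0 255" --newtons 60

```text
time_s: 6.75
eef_pos: [0.5095, 0.0634, 0.0849]
tool_rot: [-0.001, 0.999, -0.051, 0.001]
ft_force: [3.3, 0.8, -2.1]
width: 0.0132
grasp_force: 59.0
```

```bash
python3 st.py
```

```text
t 6.75 rail mm [36.1 -0.7 84.9] ydir err deg 0.12 F [ 3.3  0.8 -2.1] w 0.0132 59.0
```

Request:
jog_arm --pt "1 -12 0 0 255" --pt "0 -15 0 0 255" --pt "0 -15 0 0 255" --pt "0 -14 0 0 255" --pt "0 -10 0 0 255" --pt "0 -5 0 0 255" --pt "0 0 0 0 255"

```text
time_s: 7.62
eef_pos: [0.5167, 0.1322, 0.0846]
tool_rot: [-0.0, 0.999, -0.051, -0.0]
ft_force: [0.4, 0.7, -2.2]
width: 0.0134
grasp_force: 59.2
```

```bash
python3 st.py
```

```text
t 7.62 rail mm [105.4  -0.7  84.6] ydir err deg 0.03 F [ 0.4  0.7 -2.2] w 0.0134 59.2
```

Request:
jog_arm --pt "0 -3 0 0 255" --pt "0 -2 0 0 255" --pt "0 -2 0 0 255" --pt "0 0 0 0 255"

```text
time_s: 8.12
eef_pos: [0.5178, 0.1389, 0.0848]
tool_rot: [0.0, 0.999, -0.051, -0.0]
ft_force: [0.7, 0.7, -2.4]
width: 0.0134
grasp_force: 59.2
```

```bash
python3 st.py
```

```text
t 8.12 rail mm [112.1  -1.2  84.8] ydir err deg 0.03 F [ 0.7  0.7 -2.4] w 0.0134 59.2
```

Request:
jog_arm --pt "0 -2 0 0 255" --pt "0 -2 0 0 255" --pt "0 -1 0 0 255" --pt "0 0 0 0 255"

```text
time_s: 8.62
eef_pos: [0.5181, 0.142, 0.085]
tool_rot: [0.002, 0.999, -0.051, -0.001]
ft_force: [2.3, -7.6, -0.8]
width: 0.0132
grasp_force: 59.5
```

```bash
python3 st.py
```

```text
t 8.62 rail mm [115.2  -1.1  85. ] ydir err deg 0.06 F [ 2.3 -7.6 -0.8] w 0.0132 59.5
```

Request:
jog_arm --pt "0 9 0 0 255" --pt "0 0 0 0 255" --pt "0 0 -5 0 255" --pt "0 0 -8 0 255" --pt "0 0 -8 0 255" --pt "0 0 0 0 255"

```text
time_s: 9.38
eef_pos: [0.5181, 0.1354, 0.107]
tool_rot: [-0.001, 0.999, -0.051, 0.001]
ft_force: [-0.4, 0.2, -2.4]
width: 0.0137
grasp_force: 59.3
```

```bash
python3 st.py
```

```text
t 9.38 rail mm [108.6  -1.8 107. ] ydir err deg 0.06 F [-0.4  0.2 -2.4] w 0.0137 59.3
```

Request:
jog_arm --pt "0 0 -30 0 255" --pt "0 0 -30 0 255" --pt "15 -40 0 0 255" --pt "16 -44 0 0 255" --pt "16 -44 0 0 255" --pt "15 -44 0 0 255" --pt "0 0 30 0 255" --pt "0 0 30 0 255"

```text
time_s: 10.38
eef_pos: [0.5965, 0.3003, 0.1044]
tool_rot: [0.0, 0.999, -0.051, -0.0]
ft_force: [-0.8, -0.5, -3.4]
width: 0.0131
grasp_force: 59.5
```

```bash
python3 st.py; python3 - <<'E'
from h import *
s=get_image("scene"); t=get_image("top")
a=cv2.resize(s[150:290,330:490],None,fx=3.5,fy=3.5,interpolation=cv2.INTER_CUBIC)
cv2.imwrite("pics/c4.png",a)
E
```

```text
t 10.38 rail mm [280.8 -62.7 104.4] ydir err deg 0.07 F [-0.8 -0.5 -3.4] w 0.0131 59.5
```

View pics/c4.png

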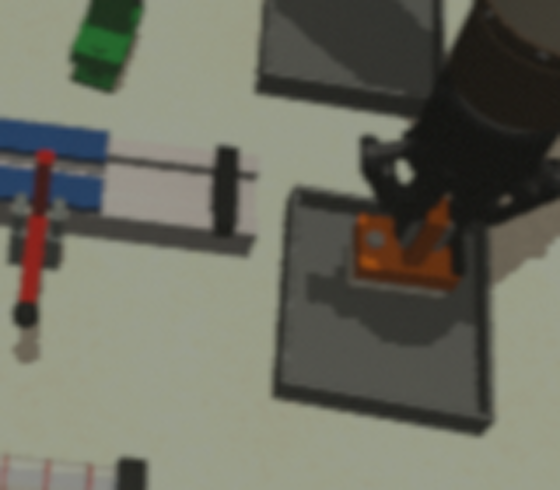

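The dog hangs upright over the far tray at crop (410,255), held by its fin, and the lever is still up. I'll lower it gently.

Request:
jog_arm --pt "0 0 20 0 255" --pt "0 0 10 0 255" --pt "0 0 4 0 255" --pt "0 0 2 0 255" --pt "0 0 0 0 255"

```text
time_s: 11.1
eef_pos: [0.5971, 0.2998, 0.0704]
tool_rot: [-0.0, 0.999, -0.051, 0.0]
ft_force: [0.4, -0.2, -3.2]
width: 0.0132
grasp_force: 59.5
```

```bash
python3 st.py
```

```text
t 11.1 rail mm [280.3 -63.4  70.4] ydir err deg 0.04 F [ 0.4 -0.2 -3.2] w 0.0132 59.5
```

Request:
jog_arm --pt "0 0 2 0 255" --pt "0 0 1 0 255" --pt "0 0 1 0 255" --pt "0 0 1 0 255" --pt "0 0 0 0 255"

```text
time_s: 11.72
eef_pos: [0.5969, 0.2996, 0.0653]
tool_rot: [-0.0, 0.999, -0.051, 0.0]
ft_force: [-1.4, -1.0, -0.3]
width: 0.0131
grasp_force: 59.9
```

```bash
python3 st.py
```

```text
t 11.72 rail mm [280.1 -63.2  65.3] ydir err deg 0.05 F [-1.4 -1.  -0.3] w 0.0131 59.9
```

Request:
jog_arm --pt "0 0 0.6 0 255" --pt "0 0 0 0 255"

```text
time_s: 11.98
eef_pos: [0.5969, 0.2996, 0.0653]
tool_rot: [-0.0, 0.999, -0.051, 0.0]
ft_force: [-2.6, -1.6, 6.3]
width: 0.0135
grasp_force: 60.8
```

```bash
python3 st.py
```

```text
t 11.97 rail mm [280.1 -63.3  65.3] ydir err deg 0.05 F [-2.6 -1.6  6.3] w 0.0135 60.8
```

Its weight is on the tray floor. I'll release partway first, then open fully and retreat.

Request:
jog_arm --pt "0 0 0 0 150" --pt "0 0 0 0 100" --pt "0 0 0 0 60" --pt "0 0 -20 0 30" --pt "0 0 -45 0 30" --pt "0 0 -50 0 30" --pt "-40 0 -30 0 30" --pt "-40 0 0 0 30"

```text
time_s: 12.98
eef_pos: [0.5179, 0.3089, 0.2123]
tool_rot: [-0.002, 0.999, -0.052, 0.003]
ft_force: [0.3, 1.1, -0.6]
width: 0.0753
grasp_force: 0.0
```

Request:
jog_arm --pt "-50 0 0 0 30" --pt "-30 0 0 0 30" --pt "0 0 0 0 30"

```text
time_s: 13.35
eef_pos: [0.4362, 0.3163, 0.2098]
tool_rot: [-0.0, 0.999, -0.05, 0.0]
ft_force: [-0.3, -0.4, 0.8]
width: 0.0755
grasp_force: 0.0
```

```bash
python3 st.py; python3 - <<'E'
from h import *
s=get_image("scene"); t=get_image("top")
cv2.imwrite("pics/c5.png",cv2.resize(s[130:310,160:490],None,fx=2.4,fy=2.4,interpolation=cv2.INTER_CUBIC))
E
```

```text
t 13.35 rail mm [280.1  98.4 209.8] ydir err deg 0.18 F [-0.3 -0.4  0.8] w 0.0755 0.0
```

View pics/c5.png

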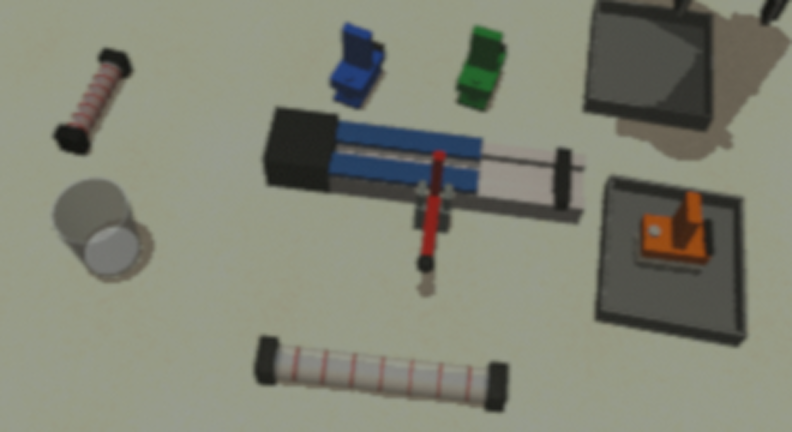

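The dog stands upright in the far tray at crop (675,235). The lever is up, the cup and tubes haven't moved, and the gripper is clear of everything.

```bash
python3 -c "
from workcell import *
print(sign_off())"
```

```text
the job is handed in; nothing more can be done
None
```

The job is done and handed in after about 13 s of the 53 s allowed: the lever is up at about 1.5 rad, the orange dog stands upright and released in the far grey tray, and the cup and both tubes were left alone.

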